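# Close and latch the glass case

### The arm

A 6-joint arm with a two-finger parallel gripper is mounted at the origin on a cart in front of the work surface, level with it; the furniture and walls round the work are solid. World frame = base frame: x ahead of the robot, y to its left, z up, the work surface at z = 0. Lengths are in m, angles in rad, forces in N, time in s.
With the tool pointing down it reaches from about 0.35 to 0.875 m from the base axis. Payload 15.5 kg.
Tool frame: the origin (TCP) lies between the finger pads; the fingertips stand 25 mm ahead of it and the grasp point (between the pads) lies 6 mm ahead of it (tip_reach is the z of the fingertips in the tool frame, in m); z points along the fingers, y is the line along which they close (so a half turn about z gives the same grasp; the last joint's range is limited). The gripper opens to 85 mm and grips with 20 to 120 N. Pads are 22 mm wide; open, the fingers measure 114 mm over their backs; the gripper's body (76 mm by 85 mm) begins 54 mm behind the grasp point. The pads swing forward as they close: fully open they stand 13 mm farther back than shut.
Start: joints at [1.062, 0.494, 1.345, -0, 1.302, -0.096], TCP at [0.251, 0.573, 0.256] pointing down, gripper open.
Joint ranges: [-2.91, 2.91], [-0.82, 2.16], [0.22, 2.67], [-1.22, 4.37], [0.12, 2.79], [-3.08, 3.08]. Speed limits (rad/s): [1.89, 1.89, 2.57, 3.01, 3.01, 3.01].

### API

Orientations are given as a unit quaternion [x, y, z, w].
In Python, from cell import move_pose, line_to, move_joints, gripper_open, grasp, pause, inverse_kinematics, read_camera, MotionError, job_done, read_t, read_q, read_dq, read_tau, read_tcp_pos, read_orientation, read_force, read_moment, read_gripper_width, read_finger_force, tip_reach gives the robot as it stands. Calls block until the motion is done:
- move_pose(position, orientation): joint-space move of the TCP to a pose.
- line_to(position, attitude=None, speed=0.15, stop_force=None): straight line of the TCP; attitude=None keeps the orientation; speed is the mean speed in m/s. With stop_force (N) it stops when the force on the tool has changed by that much, and returns True; else False.
- move_joints(angles): joint-space move.
- gripper_open() and grasp(): open the fingers fully, or close them until they stop; the grip force is fixed at half the most.
- pause(seconds).
- inverse_kinematics(position, orientation): joint angles nearest the present ones, or None.
- read_camera(name): name is "scene" or "top" or "wrist"; returns a dict with "img" (400x640x3 uint8, red, green, blue), "vfov" (degrees; the focal length in pixels is half the picture's height over the tangent of half this angle, whatever the lens; pixels are square), "cx", "cy" (the principal point, pixels), "R" (3x3) and "t" (3): a world point X has camera coordinates R X + t; the wrist camera has in their place "mount" (4x4, takes a point from camera to tool coordinates, whose origin is the TCP and whose axes are the flange's). Camera axes: x right, y down, z forward; pixel columns grow to the right and rows downward; lengths in m; the calibration is good to about 2 mm. A picture is of the moment at which its call begins: read the wrist's pose just before it. There is no depth.
A pose or a line that the arm cannot do raises MotionError and nothing moves.
- job_done(): hands the job in; it is judged then, once.
Readings, each from a call of its own:
- read_t(): time.
- read_q(): joint angles.
- read_dq(): joint speeds.
- read_tau(): joint torques, N m.
- read_tcp_pos(): TCP position.
- read_orientation(): TCP orientation.
- read_force(): force on the tool from outside, world axes, zero at the start.
- read_moment(): the same for the moment, N m.
- read_gripper_width(): finger opening in m.
- read_finger_force(): force on a finger pad.
Only numpy, scipy, OpenCV 4.12 (cv2) and the standard library are available. Lean on these libraries where they do the work, as an engineer would, in place of code of your own. Each camera call takes 0.05 s, during which the arm holds its last target. There are 200 camera calls.

### The job

Close up the glass case: lower its open lid onto the sponge seal, swing the steel hasp over to the front, draw it down by its tab against the spring of the seal and hook its crossbar fully home under the catch, so that the hasp lies flat along the front and the lid stays latched by itself when you let go. Do it gently, by feel, with no more than a firm thumb's push, and leave the two tumblers and the order pad beside it where they are.

Things in the scene. Friction and masses are not known exactly. Their poses are not given: they have to be found in the camera images.
- case: Dark wooden case for six tumblers, 185 x 255 mm; it does not slide. Origin: centre of its underside, on the counter; x from front to back (front face at x = -92.5 mm), y left, z up. Rim of the box at z = 104 mm. A black sponge seal in the rim pushes the lid up: drawing it down until it bottoms takes about 15 N at the front; let go, it stands about 18 mm open at the front.
- lid (a joint): Lid, a 185 x 255 x 20 mm shell hinged at the back (axis along y at x = +92.5, z = 104 mm in the case's frame). 0 = lying on the rim, growing as the front rises; rad. It bottoms on two rubber buffers inside the front corners, at 0 to 0.036: this differs from case to case and has to be felt. Latched it stands about 0.035 higher. Friction holds it where left, down to the seal (about 0.10).
- lid_front_edge (a point): Middle of the upper front edge of the lid. x and z turn with the lid.
- hasp (a joint): Steel hasp, a 4 mm plate 50 mm wide, hinged on the lid's front wall, stiff enough to stay where left. 0 = hanging along the front, pi/2 = straight out to the front, 3.0 = standing up; rad, relative to the lid. Down from its axis: plate to 18 mm, window 30 mm wide to 36 mm, crossbar to 50 mm; there a 4 mm thick tab bends outward, reaching 38 mm past the plate, its rolled edge 3 mm higher.
- hasp_hinge (a point): Middle of the hasp's hinge axis: 8 mm in front of the lid's front wall and 10 mm above the lid's lower edge (lid frame). Its axes turn with the hasp: -z runs along the plate to the tab, -x out of its outer face (the side with the tab).
- hasp_tab (a point): Middle of the tab's upper face (the face towards the hinge), 46 mm from the hinge axis and 20 mm out from the plate's middle: where a thumb draws the hasp down. Axes as hasp_hinge.
- hasp_bar (a point): Middle of the crossbar's upper edge (lower edge of the window), 36 mm from the hinge axis; axes as hasp_hinge. It goes under the catch on the box's front: a nose 20 mm wide and 7 mm high, reaching 18 mm out, its end turned down 3 mm in a lip; its underside is at z = 86 to 92 mm (case frame), set to match the buffers: with the lid drawn to its stop the bar just clears the lip.
- tumbler_near: Glass tumbler upside down beside the case, 68 mm across, 88 mm high. Origin: centre of its underside.
- tumbler_far: Another glass tumbler upside down beside the case, 69 mm across, 88 mm high. Origin: centre of its underside.
- order_pad: Order pad lying on the counter, 148 x 105 x 10 mm. Origin: centre of its underside.

How it is judged:
By the outcome, as a careful person would: the job done as asked, in the order asked, and still so for the second after the job is handed in, with the robot touching nothing.
It also fails if it takes over 64 s, if anything falls off the work surface, if the arm or the gripper's body presses on something with over 40 N, if the wrist force passes 120 N, or if a joint passes its speed limit or range.

## Working session

There is one attempt and no reset: what is moved stays moved. The work goes in short steps, each a Python script; the robot and the scene stay as the last script left them, time stands still between calls to the robot, and variables do not carry over. Pictures are saved under pics/ and viewed, at most 10 in all, crops included, and the job is handed in when it is done.

```bash
ls; mkdir -p pics
python3 - <<'E'
from cell import *
import cv2,numpy as np
print(read_t(),tip_reach if not callable(tip_reach) else tip_reach(),read_orientation())
for n in("scene","top"):
    c=read_camera(n);cv2.imwrite(f"pics/{n}0.png",c["img"][:,:,::-1]);print(n,c["vfov"],c["cx"],c["cy"],np.round(c["R"],4).tolist(),np.round(c["t"],4).tolist())
c=read_camera("wrist");print(c["mount"],c["vfov"])
E
```

```text
pics
0.0 0.025 [ 2.04960536e-01  9.78770019e-01 -6.26600382e-04 -1.88147170e-04]
scene 53.68609921213257 316.2064394715549 199.33409450820665 [[-0.5173, -0.8557, -0.0122], [-0.7408, 0.4549, -0.4943], [0.4286, -0.2467, -0.8692]] [0.2249, 0.5051, 0.8485]
top 44.83595719274621 318.59442348877116 210.3298964238493 [[-0.0178, -0.9998, 0.0014], [-0.9774, 0.0171, -0.2107], [0.2107, -0.0051, -0.9775]] [-0.0518, 0.5666, 1.2634]
[[ 2.42747404e-04 -9.58232401e-01 -2.85990570e-01  7.17215661e-02]
 [ 9.99998903e-01  6.50478886e-04 -1.33068306e-03 -1.79379770e-04]
 [ 1.46113445e-03 -2.85989933e-01  9.58231508e-01 -1.17185943e-01]
 [ 0.00000000e+00  0.00000000e+00  0.00000000e+00  1.00000000e+00]] 67.45766360797077
```

View pics/scene0.png

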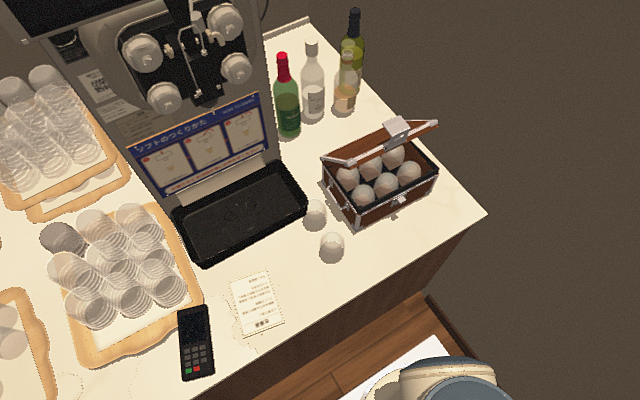

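View pics/top0.png

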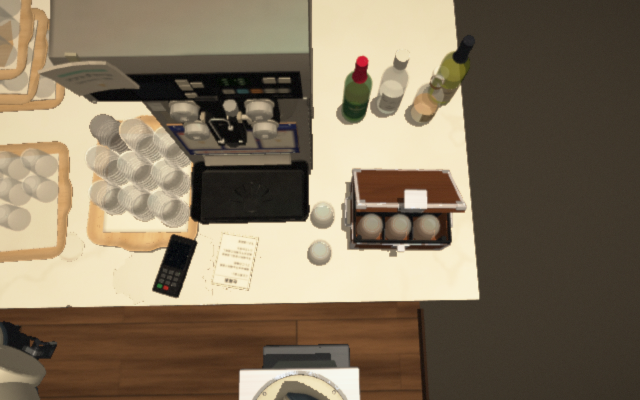

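The scene view shows the open case at about (380,175) with its lid raised and the hasp at (397,128). In the top view the case is at (400,215), its catch at (401,247) and the hasp at (416,198). The tumblers are at (322,214) and (319,251), to the left of the case.

Run:
```python
import cv2,numpy as np
a=cv2.imread("pics/scene0.png")[110:240,300:450];b=cv2.imread("pics/top0.png")[155:260,340:475]
a=cv2.resize(a,None,fx=4,fy=4,interpolation=cv2.INTER_CUBIC)[:,:,:];b=cv2.resize(b,None,fx=5,fy=5,interpolation=cv2.INTER_CUBIC)
cv2.imwrite("pics/a.png",a);cv2.imwrite("pics/b.png",b);print(a.shape,b.shape)
```

```text
(520, 600, 3) (525, 675, 3)
```

View pics/a.png

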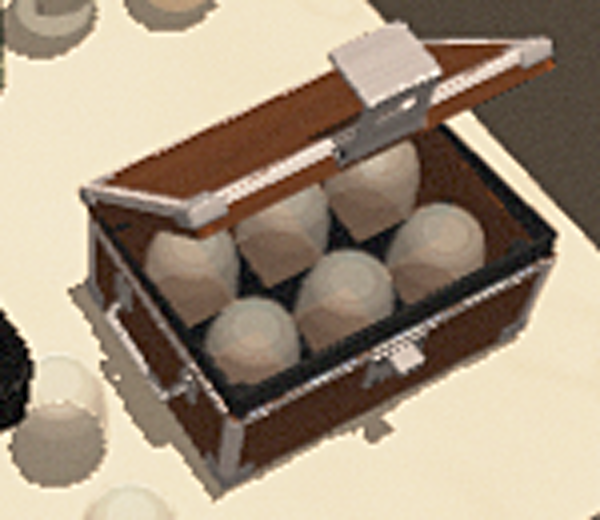

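View pics/b.png

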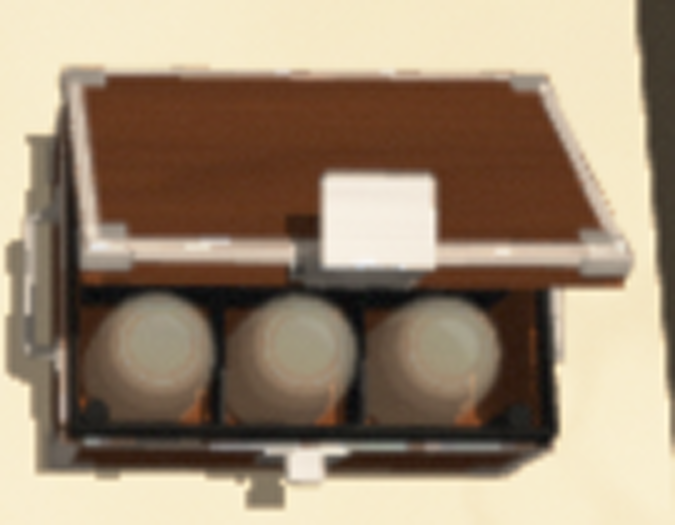

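The crops show the rim corners, the lid front corners and the tab plate clearly. The lid is well open and the hasp stands up with its tab pointing back. I'll triangulate from these pixels.

```bash
cat > h.py <<'E'
import numpy as np
from cell import *
def cam(n):
    c=read_camera(n);c["f"]=200/np.tan(np.radians(c["vfov"])/2);return c
def ray(c,p):
    d=np.array([(p[0]-c["cx"])/c["f"],(p[1]-c["cy"])/c["f"],1.]);R=np.array(c["R"]);t=np.array(c["t"])
    d=R.T@d;return -R.T@t,d/np.linalg.norm(d)
def onz(c,p,z):
    o,d=ray(c,p);return o+d*(z-o[2])/d[2]
def tri(rays):
    A=sum(np.eye(3)-np.outer(d,d) for o,d in rays);b=sum((np.eye(3)-np.outer(d,d))@o for o,d in rays)
    X=np.linalg.solve(A,b);return X,[np.linalg.norm(np.cross(X-o,d)) for o,d in rays]
E
python3 - <<'E'
from h import *
np.set_printoptions(precision=4,suppress=True)
T=cam("top");S=cam("scene")
t=lambda x,y:(340+(x+.5)/5-.5,155+(y+.5)/5-.5)
s=lambda x,y:(300+(x+.5)/4-.5,110+(y+.5)/4-.5)
print("camT",ray(T,(0,0))[0],"camS",ray(S,(0,0))[0])
for n,p in dict(FL=(70,440),FR=(552,445)).items(): print("top",n,onz(T,t(*p),.104))
for n,p in dict(FL=(235,414),FR=(553,256),BL=(88,205)).items(): print("scene",n,onz(S,s(*p),.104))
for n,p in dict(FL=(222,495)).items(): print("scene",n,onz(S,s(*p),0))
P=dict(lidFL=((90,250),(195,205)),lidFR=((630,258),(550,45)),lidBL=((65,72),(85,192)),
 tabA=((322,175),(330,55)),tabB=((435,175),(405,25)),tabC=((435,268),(440,77)),tabD=((322,268),(373,107)),nose=((304,481),(408,370)))
for n,(a,b) in P.items(): print(n,*tri([ray(T,t(*a)),ray(S,s(*b))]))
from cell import *
c=cam("top");
for n,p in dict(tn=(319,247),tf=(322,210)).items(): print(n,onz(T,p,.088))
E
```

```text
camT [ 0.2867 -0.0551  1.3545] camS [0.1268 0.172  0.99  ]
top FL [ 0.4687 -0.1511  0.104 ]
top FR [ 0.4617 -0.4017  0.104 ]
scene FL [ 0.4737 -0.1495  0.104 ]
scene FR [ 0.4614 -0.3967  0.104 ]
scene BL [ 0.6593 -0.1545  0.104 ]
scene FL [ 0.4671 -0.1444  0.    ]
lidFL [ 0.5365 -0.1512  0.2544] [np.float64(0.0008361908072701074), np.float64(0.000836190807270132)]
lidFR [ 0.5307 -0.4074  0.2403] [np.float64(5.053128624452121e-05), np.float64(5.053128624466102e-05)]
lidBL [ 0.6651 -0.1548  0.1123] [np.float64(0.0007902448602258046), np.float64(0.0007902448602258196)]
tabA [ 0.559  -0.2535  0.2975] [np.float64(0.00019745727882280903), np.float64(0.00019745727882274568)]
tabB [ 0.559  -0.3064  0.2915] [np.float64(0.0007110348284022248), np.float64(0.0007110348284021256)]
tabC [ 0.5181 -0.3031  0.2884] [np.float64(0.001256377218728245), np.float64(0.0012563772187282897)]
tabD [ 0.5158 -0.251   0.2988] [np.float64(6.11665251517642e-05), np.float64(6.116652515162676e-05)]
nose [ 0.4498 -0.2751  0.0786] [np.float64(0.0017149682099748046), np.float64(0.0017149682099748516)]
tn [ 0.461  -0.0609  0.088 ]
tf [ 0.5604 -0.0707  0.088 ]
```

```bash
cat >> h.py <<'E'
from scipy.spatial.transform import Rotation as Ro
O=np.array([.559,-.2785,0]);PSI=-.03;W=Ro.from_euler('z',PSI)
def att(a): # tilt a: tips lead towards the case's back
    M=np.array([[-np.cos(a),0,np.sin(a)],[0,1,0],[-np.sin(a),0,-np.cos(a)]])
    return W*Ro.from_matrix(M)
def tcp(p,a): R=att(a);return O+W.apply(p)-.025*R.as_matrix()[:,2],R.as_quat()
def go(p,a): q,o=tcp(p,a);move_pose(q,o)
def ln(p,a,**k): q,o=tcp(p,a);return line_to(q,o,**k)
def tip(): return W.inv().apply(np.array(read_tcp_pos())+.025*Ro.from_quat(read_orientation()).as_matrix()[:,2]-O)
def F(): return W.inv().apply(read_force())
E
python3 - <<'E'
from h import *
import cv2
np.set_printoptions(precision=4,suppress=True)
o=read_orientation()
move_pose([.17,.385,.32],o); grasp()
move_pose([.40,-.14,.34],att(0).as_quat())
def arc(th,r=.165): return [ .0925-(r*np.cos(th)-.02*np.sin(th))+.004,.07,.104+r*np.sin(th)+.02*np.cos(th)]
p=arc(.85);p[2]+=.02;go(p,0);print(read_t(),tip(),F())
f0=F()
for th in [.7,.6,.5,.4,.3,.22,.16,.12]:
    s=ln(arc(th),0,speed=.08,stop_force=25);print(th,s,tip(),F()-f0)
    if s:break
c=read_camera("top");cv2.imwrite("pics/t1.png",c["img"][:,:,::-1]);print(read_t())
cv2.imwrite("pics/t1b.png",cv2.resize(c["img"][130:270,320:480,::-1],None,fx=4,fy=4,interpolation=cv2.INTER_CUBIC))
E
```

```text
4.825 [0.0023 0.0706 0.261 ] [0.1466 0.562  0.6704]
0.7 False [-0.0167  0.0699  0.2261] [-0.0919 -0.7574 -0.5738]
0.6 False [-0.0284  0.0699  0.2138] [-0.3795 -1.2784 -1.1211]
0.5 False [-0.0387  0.07    0.2006] [ 0.0256 -1.0935  0.2615]
0.4 False [-0.0477  0.07    0.1867] [ 0.7005  0.2772 -0.3371]
0.3 False [-0.0552  0.07    0.1719] [ 0.0079 -0.2913 -1.3506]
0.22 False [-0.0601  0.07    0.1596] [ 0.1016 -0.9505 -1.157 ]
0.16 False [-0.0633  0.0701  0.15  ] [ 0.0524 -1.1871 -0.0325]
0.12 False [-0.065   0.07    0.1435] [ 0.0467 -0.8066 -1.1516]
7.8083
```

View pics/t1b.png

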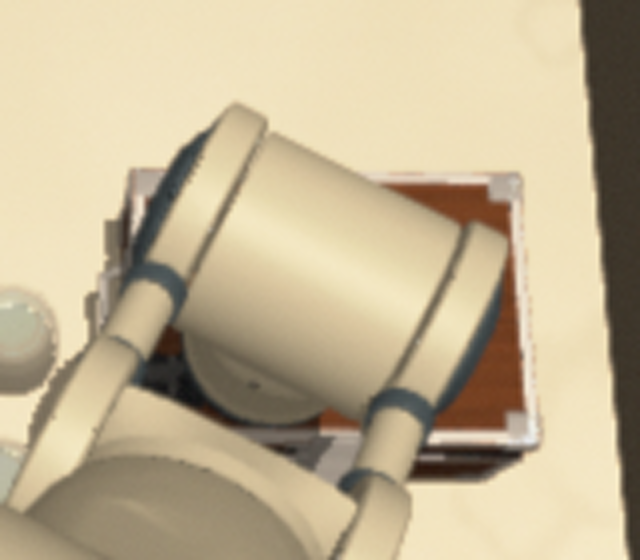

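The lid followed the finger down with almost no force. I'll feel for the seal, back off, and look at the hasp.

Run:
```python
from h import *
import cv2
np.set_printoptions(precision=4,suppress=True)
f0=F()
s=ln([-.066,.07,.125],0,speed=.03,stop_force=6);print(s,tip(),F()-f0)
ln([-.066,.07,.23],0,speed=.15)
go([-.17,0,.24],0);pause(.1)
pos=read_tcp_pos();R=Ro.from_quat(read_orientation()).as_matrix()
c=read_camera("wrist");cv2.imwrite("pics/w2.png",c["img"][:,:,::-1])
np.savez("w2.npz",p=pos,R=R,m=c["mount"],c=[c["cx"],c["cy"],c["vfov"]])
c=read_camera("top");cv2.imwrite("pics/t2.png",c["img"][:,:,::-1])
c=read_camera("scene");cv2.imwrite("pics/s2.png",c["img"][:,:,::-1]);print(read_t(),tip())
a=cv2.imread("pics/t2.png")[150:260,335:475];b=cv2.imread("pics/s2.png")[110:240,300:450]
o=np.zeros((600,800,3),np.uint8);o[:315,:400]=cv2.resize(a,(400,315),interpolation=2);o[:315,400:]=cv2.resize(b,(400,315),interpolation=2)
w=cv2.imread("pics/w2.png");o[317:567,:400]=cv2.resize(w,(400,250),interpolation=cv2.INTER_AREA);cv2.imwrite("pics/m2.png",o)
```

```text
True [-0.0653  0.07    0.1393] [ 0.0106 -1.0464  0.167 ]
9.6917 [-0.1694  0.0005  0.2397]
```

View pics/m2.png

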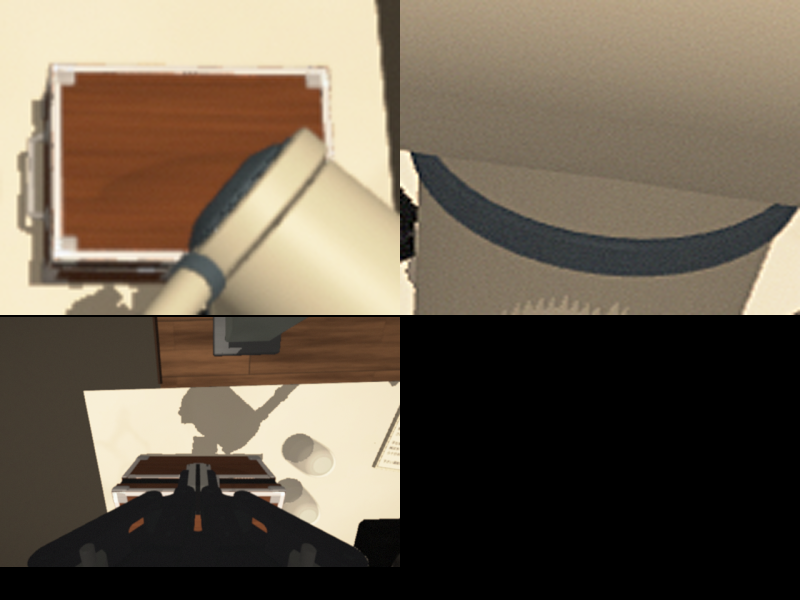

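The lid is down on the seal (the strip at top left, about (190,60) in the mosaic). The arm hides the hasp in both fixed views and the fingers hide it in the wrist view, so I'll step aside and look again.

Run:
```python
from h import *
import cv2
np.set_printoptions(precision=4,suppress=True)
go([-.19,.14,.27],0);pause(.1)
pos=read_tcp_pos();R=Ro.from_quat(read_orientation()).as_matrix()
c=read_camera("wrist");cv2.imwrite("pics/w3.png",c["img"][:,:,::-1])
np.savez("w3.npz",p=pos,R=R,m=c["mount"],c=[c["cx"],c["cy"],c["vfov"]])
c=read_camera("top");cv2.imwrite("pics/t3.png",c["img"][:,:,::-1])
print(read_t(),tip())
a=cv2.imread("pics/t3.png")[150:260,335:475]
w=cv2.imread("pics/w3.png")
o=np.zeros((600,800,3),np.uint8);o[:200,:254]=cv2.resize(a,(254,200),interpolation=2);o[200:600,:640]=w;cv2.imwrite("pics/m3.png",o)
```

```text
10.525 [-0.1898  0.1394  0.2698]
```

View pics/m3.png

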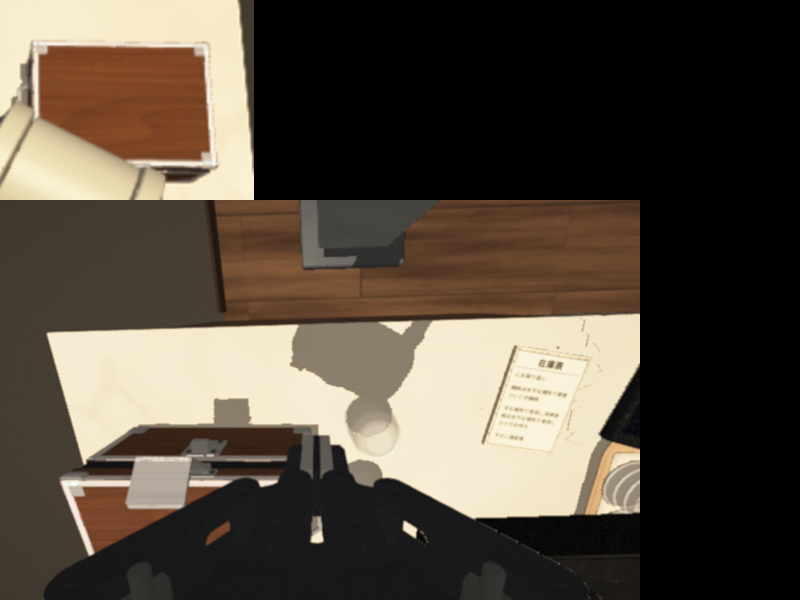

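In the wrist view (subtract 200 rows for the mosaic offset) the tab is at (133,257), (190,260), (185,308) and (127,307). The catch is at (203,243) and the lid's front right corner at (62,280). I'll cast these rays to check the pose of the case and hasp.

```bash
cat > ck.py <<'E'
from h import *
np.set_printoptions(precision=4,suppress=True)
d=np.load("w3.npz");m=d["m"];cx,cy,vf=d["c"];f=200/np.tan(np.radians(vf)/2)
def wr(px):
    v=m[:3,:3]@np.array([(px[0]-cx)/f,(px[1]-cy)/f,1.]);return W.inv().apply(d["p"]+d["R"]@m[:3,3]-O),W.inv().apply(d["R"]@v)
def wz(px,z): o,v=wr(px);return o+v*(z-o[2])/v[2]
E
python3 - <<'E'
from ck import *
for n,p,z in [("tab nearR",(133,257),.172),("tab nearL",(190,260),.172),("tab farL",(185,308),.197),("tab farR",(127,307),.197),
 ("lidFR",(62,280),.1424),("catchL",(213,241),.092),("catchR",(191,241),.092)]:
    print(n,wz(p,z),wz(p,z+.01))
E
```

```text
tab nearR [-0.1328 -0.0246  0.172 ] [-0.1382 -0.0178  0.182 ]
tab nearL [-0.1299  0.0259  0.172 ] [-0.1354  0.0306  0.182 ]
tab farL [-0.0984  0.028   0.197 ] [-0.106   0.0332  0.207 ]
tab farR [-0.0994 -0.0208  0.197 ] [-0.1069 -0.0134  0.207 ]
lidFR [-0.0907 -0.1224  0.1424] [-0.097  -0.1127  0.1524]
catchL [-0.1109  0.018   0.092 ] [-0.1156  0.0218  0.102 ]
catchR [-0.1109 -0.0077  0.092 ] [-0.1156 -0.0031  0.102 ]
```

The hasp matches the model: total angle about 2.47, hinge at x about -0.0985, y about +0.003. Next I swing it over to the front in small arcs with the closed fingers as a thumb.

```bash
cat >> h.py <<'E'
HX,HZ,YC=-.0985,.133,.010
def T(u,z,hx=HX,hz=HZ,y=YC): return [hx-u,y,hz+z]
E
python3 - <<'E'
from h import *
import cv2
np.set_printoptions(precision=4,suppress=True)
go(T(-.03,.13),0);ln(T(-.03,.028),0,speed=.12,stop_force=8);f0=F();print(tip(),f0)
for w in [(0,.028),(.02,.028),(.034,.026),(.036,0),(.0352,-.012),(.034,-.020),(.030,-.029)]:
    s=ln(T(*w),0,speed=.05,stop_force=10);print(w,s,tip(),F()-f0)
    if s:break
c=read_camera("scene");cv2.imwrite("pics/s4.png",c["img"][:,:,::-1])
c=read_camera("wrist");cv2.imwrite("pics/w4.png",c["img"][:,:,::-1]);print(read_t())
E
```

```text
[-0.0682  0.0099  0.1617] [-0.088  -0.0098 -0.8382]
(0, 0.028) False [-0.0984  0.0099  0.1611] [-0.5241 -0.4439  0.4317]
(0.02, 0.028) False [-0.1186  0.0099  0.1611] [0.3963 0.3301 1.2546]
(0.034, 0.026) False [-0.1328  0.01    0.159 ] [1.3988 0.4325 0.8107]
(0.036, 0) False [-0.1345  0.01    0.1329] [0.2053 0.8928 0.6478]
(0.0352, -0.012) False [-0.1339  0.0101  0.1206] [0.6208 0.6555 0.6912]
(0.034, -0.02) False [-0.1326  0.0102  0.1127] [-0.049   0.1866  0.0939]
(0.03, -0.029) False [-0.1286  0.0101  0.1037] [ 0.4864 -0.1785  1.0945]
15.825
```

Run:
```python
from h import *
np.set_printoptions(precision=4,suppress=True)
f0=F()
for k in range(1,14):
    dz=.002*k
    s=ln(T(.031,-.029-dz,hx=HX-.06*dz),0,speed=.03,stop_force=12);f=F();print(tip(),f,s)
    if f[2]>19 or abs(f[0])>15:break
print(read_t())
```

```text
[-0.1299  0.0101  0.1019] [-0.6159 -0.6087 -0.7051] False
[-0.1296  0.0099  0.1   ] [1.3008 0.8602 0.6869] False
[-0.1295  0.0098  0.0981] [ 4.1603 -0.0997  3.0154] False
[-0.1296  0.0098  0.0961] [5.0053 1.0387 3.7416] False
[-0.1296  0.0098  0.0941] [4.353  0.6689 3.9002] False
[-0.1296  0.0097  0.0922] [5.4836 0.5494 5.5932] False
[-0.1296  0.0097  0.0902] [7.5166 1.4914 5.7652] False
[-0.1296  0.0096  0.0883] [7.6128 1.0267 7.0327] False
[-0.1296  0.0096  0.0864] [7.6502 1.8851 7.1092] False
[-0.1295  0.0095  0.0845] [9.6382 1.6924 7.7394] False
[-0.1295  0.0094  0.0825] [9.2279 1.6854 9.7401] False
[-0.1294  0.0094  0.0806] [ 9.9788  3.9734 10.7185] False
[-0.1289  0.0092  0.0789] [12.679   3.9342 14.8505] False
19.075
```

Run:
```python
from h import *
import cv2
np.set_printoptions(precision=4,suppress=True)
p=tip()
for k in range(1,4):
    ln([-.1295,.0095,.078-.001*k],0,speed=.02);pause(.1);f=F();print(tip(),f)
    if f[2]>20: break
pos=read_tcp_pos();R=Ro.from_quat(read_orientation()).as_matrix()
c=read_camera("wrist");np.savez("w3.npz",p=pos,R=R,m=c["mount"],c=[c["cx"],c["cy"],c["vfov"]])
cv2.imwrite("pics/w5.png",cv2.resize(c["img"][180:330,200:440,::-1],None,fx=3,fy=3,interpolation=2));print(read_t())
```

```text
[-0.1279  0.0089  0.0777] [10.1503  3.6389 11.8956]
[-0.1274  0.0088  0.077 ] [13.4594  4.4907 15.2709]
[-0.1268  0.0086  0.0763] [15.3862  6.025  19.2744]
20.175
```

View pics/w5.png

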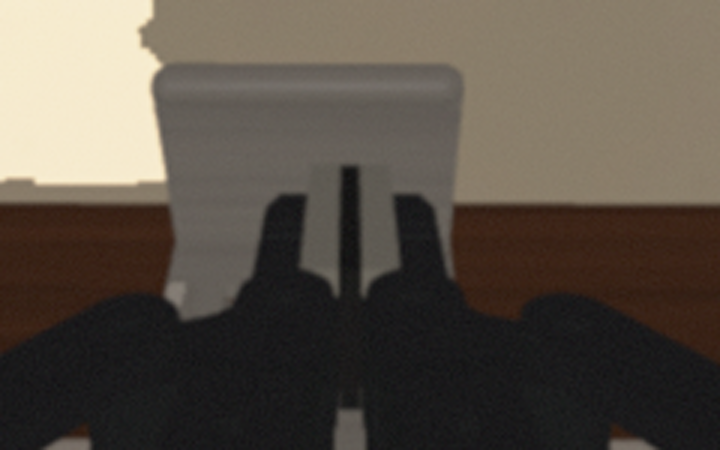

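Run:
```python
from ck import *
for n,l,r,row in [("edge",154,463,80),("bend",175,450,240)]:
    a=wr((200+l/3,180+row/3));b=wr((200+r/3,180+row/3))
    k=.05/np.linalg.norm(b[1]-a[1]);print(n,(a[0]+a[1]*k+b[0]+b[1]*k)/2)
    for z in (.07,.08,.09): print("  ",z,(wz((200+l/3,180+row/3),z)+wz((200+r/3,180+row/3),z))/2)
```

```text
edge [-0.1521  0.0015  0.0805]
   0.07 [-0.1485  0.0009  0.07  ]
   0.08 [-0.1519  0.0014  0.08  ]
   0.09 [-0.1553  0.002   0.09  ]
bend [-0.1184  0.0014  0.0719]
   0.07 [-0.1173  0.0013  0.07  ]
   0.08 [-0.1229  0.0017  0.08  ]
   0.09 [-0.1284  0.0022  0.09  ]
```

The tip sits on the tab (crop about (350,165)–(350,270)). The rolled edge is at row 65 and the bend at row 240, which puts the hasp at about 0.3 rad with the lid near its stop. Next I swing inward while following it down and watching the force.

Run:
```python
from h import *
np.set_printoptions(precision=4,suppress=True)
c=np.array([-.1295,.0095,.075])
for k in range(14):
    f=F()
    if f[2]<21: c[2]-=.001
    if f[2]>25: c[2]+=.0007
    if tip()[0]<-.1240: c[0]+=.0008
    ln(c,0,speed=.03);f=F();print(c,tip(),f)
    if f[2]>29 or tip()[2]<.066: break
print(read_t())
```

```text
[-0.1287  0.0095  0.074 ] [-0.1259  0.0085  0.0753] [15.0656  5.7488 19.4533]
[-0.1279  0.0095  0.073 ] [-0.1249  0.0084  0.0744] [15.7522  6.438  20.7934]
[-0.1271  0.0095  0.072 ] [-0.124   0.0083  0.0735] [16.5691  6.7533 20.4865]
[-0.1271  0.0095  0.071 ] [-0.1234  0.0082  0.0729] [19.0594  7.9323 27.0959]
[-0.1271  0.0095  0.0717] [-0.1239  0.0082  0.0733] [16.3392  5.7436 24.0413]
[-0.1271  0.0095  0.0717] [-0.1239  0.0082  0.0733] [16.3915  6.0884 22.7789]
[-0.1271  0.0095  0.0717] [-0.1239  0.0082  0.0733] [17.0658  6.7346 23.6289]
[-0.1271  0.0095  0.0717] [-0.1239  0.0082  0.0733] [16.9101  6.2758 23.8451]
[-0.1271  0.0095  0.0717] [-0.1239  0.0082  0.0733] [16.461   5.829  24.2828]
[-0.1271  0.0095  0.0717] [-0.1239  0.0082  0.0733] [16.1114  6.5819 23.8505]
[-0.1271  0.0095  0.0717] [-0.1239  0.0082  0.0733] [17.1309  5.4874 23.4225]
[-0.1271  0.0095  0.0717] [-0.1239  0.0082  0.0733] [16.3404  5.7855 23.1507]
[-0.1271  0.0095  0.0717] [-0.1239  0.0082  0.0733] [16.585   5.4151 22.8274]
[-0.1271  0.0095  0.0717] [-0.1239  0.0082  0.0733] [16.1381  6.3229 23.5658]
23.675
```

The tip is still holding the hasp outward, since the force nearly passes through the hinge. I'll let it move inward and keep the downward force up.

Run:
```python
from h import *
np.set_printoptions(precision=4,suppress=True)
c=np.array([-.1271,.0095,.0717])
for k in range(16):
    f=F();
    if f[2]<21: c[2]-=.001
    if f[2]>25: c[2]+=.0007
    if f[0]>-6: c[0]+=.0008
    ln(c,0,speed=.03);g=F();print(c,tip(),g)
    if g[2]>30 or tip()[2]<.064 or (g[0]<-6 and 21<g[2]<25): break
print(read_t())
```

```text
[-0.1263  0.0095  0.0717] [-0.1235  0.0083  0.0731] [14.7568  5.7726 20.6764]
[-0.1255  0.0095  0.0707] [-0.1226  0.0082  0.0723] [13.7437  4.6031 24.6429]
[-0.1247  0.0095  0.0707] [-0.1224  0.0083  0.0722] [ 8.754   2.6433 26.9834]
[-0.1239  0.0095  0.0714] [-0.1225  0.0085  0.0724] [ 5.1835 -0.7939 18.2214]
[-0.1231  0.0095  0.0704] [-0.1223  0.0085  0.0719] [-2.633  -1.3974 34.4816]
24.925
```

Run:
```python
from h import *
import cv2
c=tip();print(c)
ln([-.1235,.0095,.0710],0,speed=.03);print(tip(),F())
pos=read_tcp_pos();R=Ro.from_quat(read_orientation()).as_matrix()
c=read_camera("wrist");np.savez("w3.npz",p=pos,R=R,m=c["mount"],c=[c["cx"],c["cy"],c["vfov"]])
cv2.imwrite("pics/w6.png",cv2.resize(c["img"][180:330,200:440,::-1],None,fx=3,fy=3,interpolation=2));print(read_t())
```

```text
[-0.12230387  0.00846303  0.07189105]
[-0.12242504  0.00851414  0.07217912] [ 1.91047803 -0.88433496 23.21257381]
25.225
```

View pics/w6.png

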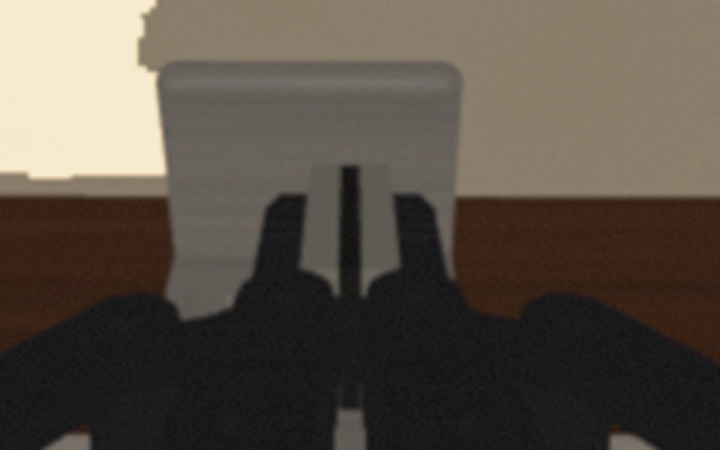

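Run:
```python
from ck import *
for n,l,r,row in [("edge",158,462,77),("bend",175,452,256)]:
    a=wr((200+l/3,180+row/3));b=wr((200+r/3,180+row/3))
    k=.05/np.linalg.norm(b[1]-a[1]);print(n,(a[0]+a[1]*k+b[0]+b[1]*k)/2)
    for z in (.06,.07,.08): print("  ",z,(wz((200+l/3,180+row/3),z)+wz((200+r/3,180+row/3),z))/2)
```

```text
edge [-0.1474  0.0015  0.0741]
   0.06 [-0.1427  0.0008  0.06  ]
   0.07 [-0.1461  0.0013  0.07  ]
   0.08 [-0.1494  0.0018  0.08  ]
bend [-0.1119  0.0015  0.0697]
   0.06 [-0.1063  0.001   0.06  ]
   0.07 [-0.112   0.0015  0.07  ]
   0.08 [-0.1178  0.002   0.08  ]
```

The hasp is at about 0.15 rad: edge at row 62, bend at row 255. The nose now blocks the finger itself, so I'll slide the finger along the tab to clear it in y, keep the downward force, and then push on inward.

Run:
```python
from h import *
np.set_printoptions(precision=4,suppress=True)
c=np.array([-.1235,.0095,.0710])
def hold():
    f=F()
    if f[2]<19: c[2]-=.0008
    if f[2]>24: c[2]+=.0005
for k in range(7):
    c[1]+=.003;hold();ln(c,0,speed=.03);
print(c,tip(),F(),read_t())
for k in range(16):
    hold();f=F()
    if f[0]>-8: c[0]+=.001
    ln(c,0,speed=.03);g=F();print(c,tip(),g)
    if g[2]>32 or tip()[2]<.062 or g[0]<-8: break
print(read_t())
```

```text
[-0.1235  0.0305  0.0667] [-0.1223  0.0283  0.0678] [ -1.6965 -13.3178  19.5245] 26.975
[-0.1225  0.0305  0.0667] [-0.1219  0.0286  0.0677] [ -5.4177 -13.7713  20.934 ]
[-0.1215  0.0305  0.0667] [-0.1214  0.0289  0.0676] [ -7.6441 -12.375   23.1097]
[-0.1205  0.0305  0.0667] [-0.1209  0.0293  0.0675] [ -9.1552 -10.1822  25.4255]
27.725
```

The tab swung down 4 mm and now resists inward motion, so the hasp looks flat. I'll ease off and look.

Run:
```python
from h import *
import cv2
np.set_printoptions(precision=4,suppress=True)
c=np.array([-.1215,.0305,.0667])
for k in range(8):
    c[2]+=.0015;ln(c,0,speed=.03);print(tip(),F())
ln([-.135,.0305,.11],0,speed=.1);ln([-.15,.03,.2],0,speed=.2);go([-.19,.14,.27],0);pause(.1)
pos=read_tcp_pos();R=Ro.from_quat(read_orientation()).as_matrix()
c=read_camera("wrist");cv2.imwrite("pics/w7.png",c["img"][:,:,::-1])
np.savez("w3.npz",p=pos,R=R,m=c["mount"],c=[c["cx"],c["cy"],c["vfov"]])
cv2.imwrite("pics/w7c.png",cv2.resize(c["img"][190:360,40:330,::-1],(800,469),interpolation=2));print(read_t())
```

```text
[-0.1213  0.0294  0.0688] [-2.039  -6.706  12.1836]
[-0.1214  0.0298  0.0701] [-1.9086 -4.4844 10.4467]
[-0.1216  0.03    0.0715] [-0.9172 -3.9644  9.6312]
[-0.1218  0.0301  0.0729] [-1.2978 -3.7126  9.5057]
[-0.1219  0.0301  0.0743] [-1.1076 -3.2019  8.1953]
[-0.122   0.0303  0.0758] [-2.4663 -2.5455  8.2464]
[-0.122   0.0307  0.077 ] [-0.1382  0.4273 -0.0709]
[-0.1216  0.0305  0.0787] [ 0.4123  0.9603 -0.0094]
31.5833
```

View pics/w7c.png

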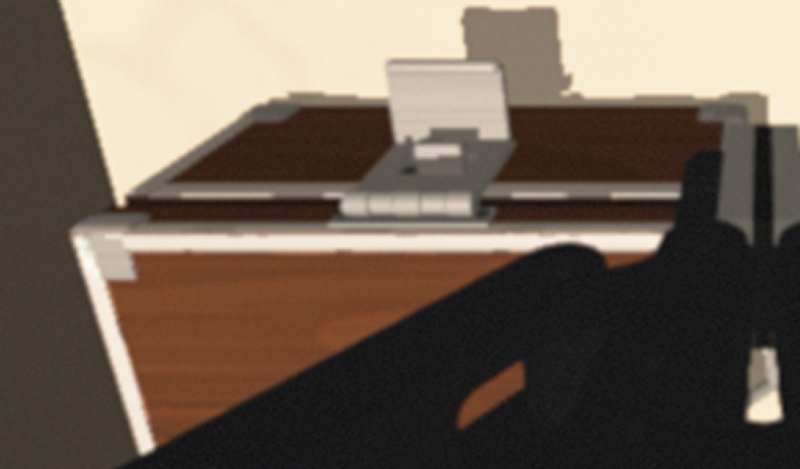

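The nose comes through the window (crop about (440,150)). On release the upward force vanished after an 8 mm rise, so the lid is latched. I'll check how flat the hasp lies from the tab's edge and bend positions.

Run:
```python
from ck import *
s=2.7586
q=lambda x,y:(40+x/s,190+y/s)
for n,p,z in [("edgeR",(387,66),.0795),("edgeL",(503,66),.0795),("bendR",(393,140),.0765),("bendL",(512,140),.0765),("hingeR",(342,205),.1225),("hingeL",(483,205),.1225),("noseR",(415,147),.094),("noseL",(462,147),.094),("lidFR",(72,232),.133)]: print(n,wz(q(*p),z))
```

```text
edgeR [-0.1409 -0.0212  0.0795]
edgeL [-0.1409  0.0283  0.0795]
bendR [-0.105  -0.0245  0.0765]
bendL [-0.105   0.0282  0.0765]
hingeR [-0.0987 -0.0255  0.1225]
hingeL [-0.0988  0.0297  0.1225]
noseR [-0.11   -0.0071  0.094 ]
noseL [-0.11    0.0127  0.094 ]
lidFR [-0.0931 -0.1242  0.133 ]
```

The hasp is within about 0.05 rad of flat. A light inward push on the tab's edge will make sure it is home.

Run:
```python
from h import *
np.set_printoptions(precision=4,suppress=True)
go([-.185,.003,.16],0);ln([-.175,.003,.064],0,speed=.12,stop_force=6);f0=F()
ln([-.156,.003,.064],0,speed=.08,stop_force=6)
for k in range(14):
    s=ln([-.156+.001*(k+1),.003,.064],0,speed=.03);g=F()-f0;print(tip(),g)
    if g[0]<-9: break
ln([-.19,.003,.066],0,speed=.1);ln([-.2,.003,.2],0,speed=.2);go([-.19,.14,.27],0);pause(.1)
pos=read_tcp_pos();R=Ro.from_quat(read_orientation()).as_matrix()
import cv2
c=read_camera("wrist");cv2.imwrite("pics/w8.png",c["img"][:,:,::-1])
a=cv2.imread("pics/w7.png")[205:265,150:260].astype(float);b=c["img"][205:265,150:260,::-1].astype(float)
print(cv2.phaseCorrelate(a.mean(2),b.mean(2)),abs(a-b).mean(),read_t())
# column profile through tab edge, before and after
print(cv2.imread("pics/w7.png")[205:250,195].mean(1).astype(int));print(b.mean(2)[:45,45].astype(int))
```

```text
[-0.1548  0.003   0.0642] [-8.4283 -1.6737  3.2542]
[-0.1546  0.0032  0.0641] [-12.9044  -3.4115   4.3159]
((0.08302916297662932, 0.20823972132319213), 0.9857430218111365) 3.0365151515151516 36.2417
[229 229 229 229 228 223 177 152 177 202 196 181 185 190 190 192 193 195
 197 198 198 199 198 198 194 193 194 196 195 193 192 179 168 161 134  99
 100 149 191 201 201 190 147 106  98]
[229 229 229 229 229 224 182 154 171 195 198 182 176 182 189 193 191 193
 196 199 199 199 198 198 195 193 195 196 192 193 192 180 167 166 149 113
  98 135 179 199 200 190 146 106  96]
```

```bash
python3 -c "
from cell import *
print(job_done(),read_t())"
```

```text
the job is handed in; nothing more can be done
the job is handed in; nothing more can be done
```

The glass case is latched and handed in at about 36 s: the lid stays down by itself, the hasp is hooked under the catch to within about 0.05 rad of flat, and the highest force I logged was about 34 N; the tumblers and order pad were never approached, though I took no final picture of them.

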